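# Crimp the cap of an injection vial on the bench press

### The arm

A 7-joint arm with a two-finger parallel gripper is mounted at the origin on the work surface. World frame = base frame: x ahead of the robot, y to its left, z up, the work surface at z = 0. Lengths are in m, angles in rad, forces in N, time in s.
With the tool pointing down it reaches from about 0.425 to 0.875 m from the base axis. Payload 4.7 kg.
Tool frame: the origin (TCP) lies where the fingers leave the gripper's body, on its centre line; the fingertips stand 70 mm ahead of it and the grasp point (between the pads) lies 51 mm ahead of it; z points along the fingers, y is the direction in which the jaws open and shut (so a half turn about z gives the same grasp; the last joint's range is limited). The gripper opens to 87 mm and grips with 3 to 60 N. Pads are 19 mm wide; open, the fingers measure 117 mm over their backs; the gripper's body (75 mm by 190 mm) begins 51 mm behind the grasp point.
Start: joints at [1.269, 0.321, -0.07, 1.45, 0.023, 1.371, -0.057], TCP at [0.202, -0.618, 0.292] pointing down, gripper open.
Joint ranges: [-2.86, 2.86], [-0.3, 2.09], [-1.38, 1.24], [0.06, 2.45], [-1.56, 4.7], [0.09, 2.05], [-2.69, 2.69]. Speed limits (rad/s): [2.57, 2.57, 3.14, 3.14, 3.14, 3.14, 3.14].

### API

Orientations are given as [roll, pitch, yaw] about the fixed x, y, z axes, in that order (R = Rz(yaw) Ry(pitch) Rx(roll)).
In Python, from station import readout, cams, arm gives the robot as it stands.
- The arm moves only by the tool send_rows, never from a script. Its argument "deltas" is one flat list of numbers, 7 for each row, row after row: the opening in per cent of the stroke, from 0 (shut) to 100 (fully open), then the shift along the tool's x, y, z in cm, then the turn, a rotation vector about the tool's x, y, z in rad. A call has 1 to 8 rows; each row shifts and turns the pose as measured when the row begins, along the tool's axes as they then stand; what a row does not reach is not made up. A row lasts 1/8 s, in which the tool goes at most 62.5 mm and 10.7 degrees, less where a joint would pass 70% of its speed; a pose out of reach is approached as far as the arm can. A call with a gripper value outside its range is refused whole. The fingers move at their own pace and stop on an object; the grip force is fixed at half the most. Time passes only in rows, so rows that do not move let the fingers close. It gives the time, the measured TCP pose, the force and the opening at its end, in the units of the state.
- readout.get_state(): the state, without advancing time (a new reading comes with each control period).
- cams.camera(name): name is "scene" or "side" or "wrist"; returns (picture, depth): 480x640x3 uint8, blue, green, red; 480x640 float32, m along the optical axis (not along the pixel's ray), 0 where there is no reading.
- cams.camera_params(name): a dict with "mtx" (3x3 intrinsics, pixels), "view" (4x4, takes a point from world to camera coordinates); the wrist camera has in their place "mount" (4x4, takes a point from camera to tool coordinates, whose origin is the TCP and whose axes are the flange's). Camera axes: x right, y up, looking along -z (the intrinsics and any distortion apply to the point x, -y, -z); pixel columns grow to the right and rows downward; lengths in m; the calibration is good to about 2 mm. A picture is of the moment at which its call begins: read the wrist's pose just before it. camera_params takes no time and is no camera call.
- arm.hand_in(): hands the job in, once; it reports no verdict.
Trained networks look in the newest picture that a camera, given by its name, has taken for a name from the list of things; names that differ only in an ending like _2 or _b are one class to them, and where a whole thing is asked for, a point or a joint stands for the part that bears it (a point fixed in the world has none). Each returns a list of dicts, best first, with "score" (0 to 1); they miss things now and then, are a little off and sometimes report something else, mostly with a low value. They report only what shows in the picture. A call takes as long as a camera call.
- cams.look_for(name, camera): "box" ([left, top, right, bottom] in pixels, round what is visible of it).
- cams.outline_of(name, camera): "mask" (480x640 bool, what is visible of it) and "box" ([left, top, right, bottom] in pixels, round what is visible of it).
- cams.landmark_of(name, camera): "at" ([row, column] in pixels: a listed point, or the origin of a listed thing).
The state is a dict: "clock": time; "qpos": joint angles; "joint_velocities": joint speeds; "effort": joint torques, N m; "tool_pos": TCP position; "orientation": TCP orientation; "contact_force": force on the tool from outside, world axes, zero at the start; "ft_torque": the same for the moment, N m; "grip_width": opening from 0.0 (shut) to 1.0 (fully open).
Only numpy, scipy, OpenCV 4.12 (cv2) and the standard library are available. Lean on these libraries where they do the work, as an engineer would, in place of code of your own. Each camera call takes 0.05 s, during which the arm holds its last target.

### The job

Crimp the cap onto the vial waiting in the bench press: push the slide fully home so that the vial stands under the crimping head, and only then flip the red safety catch fully over towards the front of the press. Now pull the hand lever all the way down to its stop and finish there, still holding the lever down so that the head keeps pressing on the cap; do not let go. Keep the vial upright and leave everything else on the bench where it is.

Things in the scene. Friction and masses are not known exactly. Their poses are not given: they have to be found in the camera images.
- press: Grey bench arbor press for crimping, fixed, 260 mm tall. Origin on the bench below the ram axis; +x from its front (throat, slide) to its rear (column), +y to its left, z up. Base 250 x 124 mm; head x -46 to 123, y -40 to 40, z 137 to 215 mm; 22 mm square ram rises from the head to z = 262. Hand lever on the right (y -66 mm), red catch on the left (y +66 mm)
- ram_axis (a point): point on the ram axis at the height of the vial's foot when home (press frame 0, 0, 34 mm); the vial is centred here when the slide is home
- slide (a joint): aluminium slide carrying the vial in a white cup, runs along press +x (into the press): 0 drawn out to the front, 0.060 m fully home at its stop. Friction about 2.5 N, stays where it is left
- slide_knob (a point): centre of the black ball, 28 mm diameter, on a 12 mm upright stem at the front end of the slide; 62 mm above the bench; moves with the slide (press x -182 mm drawn out, -122 mm home, y 0). Slide top lies 28 mm below this centre
- catch (a joint): red safety catch, a weighted pawl hinged along press y at catch_pivot: 0 thumb piece upright, catch on, nose blocks the lever; 1.4 rad flipped fully over, thumb piece lying towards the front (press -x), lever free. Past about 0.7 rad it falls over by its own weight and stays. Needs under 1 N while the lever is not pulled
- catch_pivot (a point): hinge centre of the safety catch, 205 mm above the bench (press -27, 66, 205 mm); fixed on the press
- catch_tip (a point): centre of the cross roll (12 mm thick, 30 mm along y) at the top of the red thumb piece, 46 mm from the hinge. The thumb piece below it is a plate 28 mm wide (along y) and 7 mm thick (along x). With the catch on, the nose runs level from the hinge to the rear, its top 5 mm above the hinge; the space above the nose behind the thumb piece is free
- lever_hinge (a joint): hand lever, hinge along press y through lever_pivot: 0 raised (70 degrees above level, leaning to the front); 1.05 rad fully down at its stop (10 degrees above level). The ball comes forward (press -x) and down. A spring returns it when let go (about 3 N at the ball at the start, 8 N at the stop). The plunger meets the cap at about 0.77 rad. Blocked until the catch is flipped
- lever_pivot (a point): point on the lever's hinge axis in the plane of the lever, 175 mm above the bench (press 22, -66, 175 mm); fixed on the press
- lever_ball (a point): centre of the black ball, 32 mm diameter, at the end of the lever, 165 mm from the hinge axis; moves with the lever: 330 mm above the bench raised, 204 mm fully down
- lever: the hand lever: steel rod, 12 mm thick, with the black ball at its end, on the press's cross shaft; origin on the hinge axis midway across the press (press 22, 0, 175 mm)
- plunger: steel plunger, 20 mm diameter, in the brass crimping collet under the ram; origin at its lower face, 107 mm above the bench when the lever is up; it comes down 22 mm for each radian of lever and presses the cap with about 10 N at the lever's stop
- vial: clear glass injection vial with a plain aluminium cap, 30 mm diameter, 56 mm tall, about 45 g, loose in the slide's cup (9 mm deep, about 1 mm play); origin at the centre of its foot, z up
- vial_a: finished vial with a blue cap, same size, standing in the steel tray to the right of the press; leave alone
- vial_b: second finished vial with a blue cap in the same tray; leave alone
- cap_bowl: steel bowl of spare caps, 84 mm across, 35 mm high, left of the press; leave alone
- amber_bottle: amber bottle, 62 mm diameter, 150 mm tall, on the left; leave alone
- jar: glass jar with green lid, 68 mm diameter, 85 mm tall, on the right; leave alone
- glove_box: blue box 120 x 240 x 75 mm on the left; leave alone
- kidney_dish: steel kidney dish, about 120 x 240 x 35 mm, on the right; leave alone
- forceps: steel forceps, 140 mm long, lying at the front left; leave alone

How it is judged:
On the way, in this order (a step that is already met when the one before it is completed fails the run):
1. the slide is pushed fully home with the vial upright under the head and the catch still on (value of joint slide above 0.056 m and horizontal distance between vial and ram_axis below 0.006 m and angle between vial's own z axis and vertical below 0.12 rad and value of joint catch below 0.4 rad), for 0.2 s.
2. the red safety catch is flipped fully over, the lever still up (value of joint catch above 1.1 rad and value of joint lever_hinge below 0.15 rad), for 0.2 s.
3. the lever is pulled down to its stop and held, the plunger pressing on the cap (value of joint slide above 0.056 m and horizontal distance between vial and ram_axis below 0.006 m and angle between vial's own z axis and vertical below 0.12 rad and value of joint catch above 1.1 rad and value of joint lever_hinge above 0.95 rad and contact force between plunger and vial above 3 N and contact force between the fingers and lever above 1.5 N), for 0.3 s.
At the end, for the whole second after the job is handed in: Slide within 4 mm of its home stop, vial upright (under 7 degrees) and within 6 mm of the ram axis, catch flipped beyond 1.1 rad, lever beyond 0.95 rad (stop at 1.05) and at rest, held there by the fingers on its rod or ball with more than 1.5 N, the plunger pressing the cap with more than 3 N (all of step 3 and velocity of joint lever_hinge between -0.1 and 0.1 rad/s and linear speed of vial below 0.02 m/s); the arm keeps its last pose, push and grip.
It fails at once if the vial is tipped or knocked out of its cup (angle between vial's own z axis and vertical above 0.35 rad or horizontal distance between vial and ram_axis above 0.072 m).
It fails at once if the lever is forced past the safety catch (value of joint lever_hinge above 0.3 rad and value of joint catch below 0.5 rad).
It fails at once if something else on the bench is knocked or shifted by more than 25 mm (distance of any of vial_a, vial_b, cap_bowl, amber_bottle, jar, glove_box, kidney_dish, forceps from where it was at the start of the episode above 0.025 m).
It also fails if it takes over 53 s, if anything falls off the work surface, if the arm or the gripper's body presses on something with over 40 N, if the wrist force passes 120 N, or if a joint passes its speed limit or range.

## Working session

There is one attempt and no reset: what is moved stays moved. The work goes in short steps, Python scripts to look and compute and a tool call to move; the robot and the scene stay as the last step left them, time stands still between calls to the robot, and variables do not carry over. Pictures are saved under pics/ and viewed, and the job is handed in when it is done.

Besides the shell and the picture viewer there is one more tool, called after ">>>" by a JSON object that holds its "name" and its "arguments". send_rows: Moves the arm, as the interface text tells. Its arguments: {"type":"object","properties":{"deltas":{"type":"array"}},"required":["deltas"]}

```bash
ls; mkdir -p pics
python3 - <<'E'
from station import readout,cams,arm
import cv2
print(readout.get_state())
for n in ["scene","side","wrist"]:
    p,d=cams.camera(n); cv2.imwrite(f"pics/{n}0.png",p); 
    c=cams.camera_params(n); print(n,{k:(v.tolist() if hasattr(v,'tolist') else v) for k,v in c.items()})
    if n!="wrist":
        for t in ["slide_knob","catch_pivot","catch_tip","lever_pivot","lever_ball","press","ram_axis","vial"]:
            print(t,[(r['score'],r['at']) for r in cams.landmark_of(t,n)[:2]])
E
```

```text
pics
{'clock': 0.0, 'qpos': array([ 1.26914711,  0.32183295, -0.07011119,  1.45167751,  0.02265876,
        1.37081877, -0.05689972]), 'joint_velocities': array([-0.00083682, -0.00048264,  0.00059512,  0.00024175,  0.00039167,
       -0.00252122, -0.00021773]), 'effort': array([ 3.51922199e-04, -4.91285491e+01, -4.03824449e-01, -3.12525880e+01,
       -6.40320126e-02,  4.37951123e-02,  1.70802819e-04]), 'tool_pos': array([ 0.20166807, -0.61747366,  0.29115391]), 'orientation': array([-3.13964905e+00,  1.48844424e-04,  3.15817104e-01]), 'contact_force': array([-0.3180577 ,  0.01103992,  0.22620915]), 'ft_torque': array([ 0.01496233, -0.01400849, -0.01720363]), 'grip_width': 1.0045176249376573}
scene {'mtx': [[604.7581927060376, 0.0, 307.32225356346737], [0.0, 604.7581927060376, 233.15459890223153], [0.0, 0.0, 1.0]], 'view': [[0.8654353652704858, 0.5009540167690728, -0.008167106101435897, -0.4444887977528694], [-0.31104418421390195, 0.5499883606626931, 0.7750898777575871, 0.0038493104585891275], [0.39277620091579996, -0.6682498606198842, 0.6317982112792472, -2.1133198782470655], [0.0, 
[... 849 characters left out ...]
h_tip [(0.61, [204.7, 345.0]), (0.29, [281.8, 340.3])]
lever_pivot [(0.93, [253.2, 376.3])]
lever_ball [(0.69, [207.8, 358.7])]
press [(0.81, [287.4, 355.7]), (0.26, [206.3, 346.8])]
ram_axis [(0.96, [280.4, 358.2])]
vial [(0.68, [281.1, 339.4]), (0.48, [343.3, 351.6])]
wrist {'mtx': [[406.23376466350106, 0.0, 317.33089499211997], [0.0, 406.23376466350106, 243.69173753171256], [0.0, 0.0, 1.0]], 'mount': [[-0.0001944234220232361, 0.9521774326656641, 0.30554557585040537, 0.08492447579274784], [0.9999999789816324, 0.0002050125211400689, -2.5687758841298146e-06, 0.0008624485331912846], [-6.508659925483309e-05, 0.3055455689289063, -0.9521774525116856, -0.09154250929636776], [0.0, 0.0, 0.0, 1.0]]}
```

View pics/scene0.png

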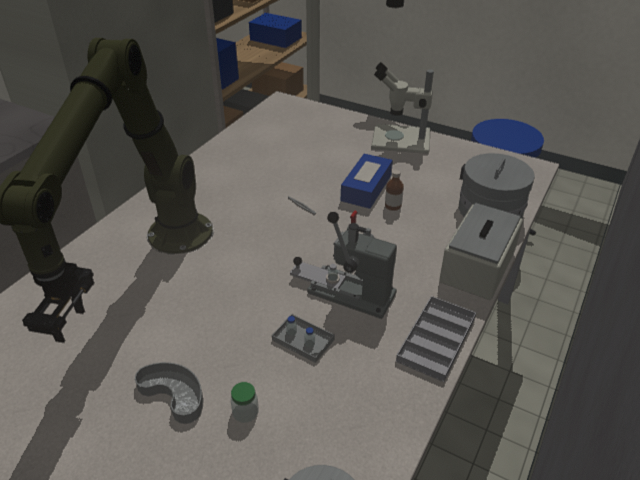

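View pics/side0.png

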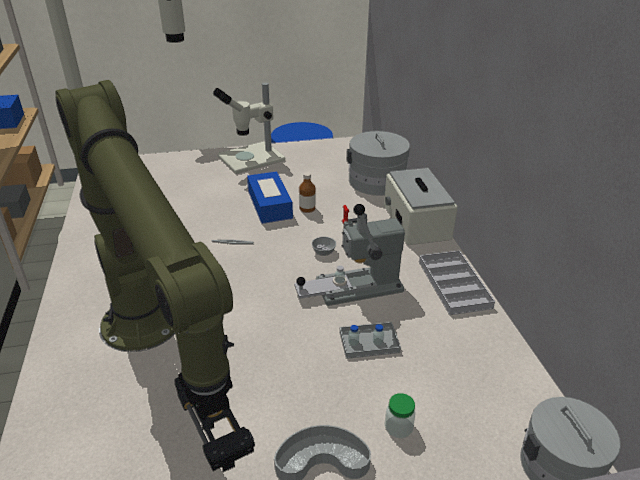

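View pics/wrist0.png

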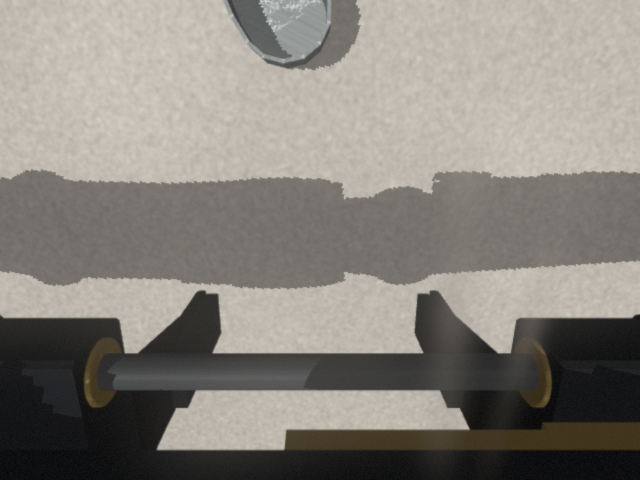

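```bash
cat > h.py <<'E'
import numpy as np, cv2
from scipy.optimize import least_squares
from scipy.spatial.transform import Rotation as R
from station import readout,cams,arm
def proj(P,n):
    c=cams.camera_params(n); q=c['view']@np.append(P,1); m=c['mtx']
    return np.array([m[0,2]+m[0,0]*q[0]/-q[2], m[1,2]-m[1,1]*q[1]/-q[2]])
def p2w(p,X):
    c,s=np.cos(X[2]),np.sin(X[2]); return np.array([X[0]+c*p[0]-s*p[1],X[1]+s*p[0]+c*p[1],p[2]])
def ballang(a): 
    t=np.radians(70)-a; return np.array([.022-.165*np.cos(t),-.066,.175+.165*np.sin(t)])
E
python3 - <<'E'
from h import *
K={'slide_knob':[-.182,0,.062],'lever_ball':ballang(0),'catch_tip':[-.027,.066,.251],'lever_pivot':[.022,-.066,.175],'ram_axis':[0,0,.034]}
obs=[]
for n in ["scene","side"]:
    p,d=cams.camera(n)
    for t in ["slide_knob","lever_ball","catch_tip"]:
        m=cams.outline_of(t,n)
        for r in m[:2]: print(n,t,r['score'],r['box'],r['mask'].sum())
    x0,y0=(270,180) if n=="scene" else (270,180)
    cv2.imwrite(f"pics/{n}z.png",cv2.resize(p[y0:y0+150,x0:x0+160],None,fx=4.9,fy=4,interpolation=cv2.INTER_CUBIC))
# manual
M={('scene','slide_knob'):(297.5,261),('scene','lever_ball'):(333,217),('scene','catch_tip'):(353.5,214),('scene','lever_pivot'):(350,265),
('side','slide_knob'):(301,281),('side','lever_ball'):(360,209),('side','catch_tip'):(346,208),('side','lever_pivot'):(376,253)}
f=lambda X:np.concatenate([proj(p2w(K[t],X),n)-np.array(v) for (n,t),v in M.items()])
best=min((least_squares(f,[.6,-.2,y],loss='soft_l1') for y in [-1,0,1]),key=lambda r:r.cost)
print(best.x,best.cost); print(np.round(f(best.x).reshape(-1,2),1))
E
```

```text
scene slide_knob 0.59 [289.4, 257.8, 345.1, 289.5] 707
scene lever_ball 0.67 [328.0, 211.5, 372.9, 276.5] 422
scene catch_tip 0.51 [282.2, 316.3, 295.5, 336.4] 164
side slide_knob 0.82 [293.3, 275.7, 348.8, 300.6] 737
side lever_ball 0.81 [354.3, 205.7, 379.9, 259.7] 343
side lever_ball 0.17 [343.4, 205.2, 359.8, 222.5] 120
side catch_tip 0.68 [344.9, 206.0, 360.9, 224.3] 107
side catch_tip 0.22 [214.4, 242.3, 255.3, 244.7] 117
[0.65195781 0.02703197 0.0682096 ] 1.3759518589905615
[[ 0.1 -0.3]
 [ 0.5  0. ]
 [ 0.3  0.2]
 [ 0.6  0.7]
 [-0.1  0.3]
 [-0.6  0.5]
 [-0.2  0.8]
 [-0.5 -0.2]]
```

View pics/scenez.png

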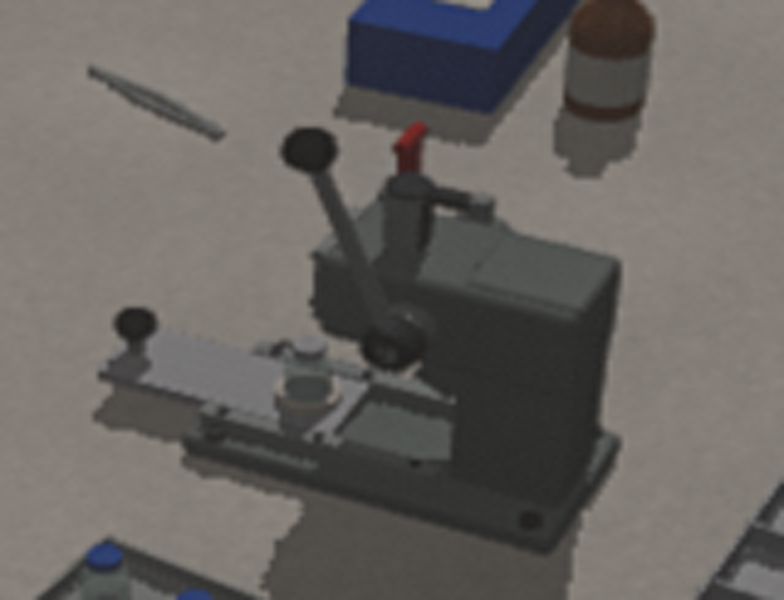

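View pics/sidez.png

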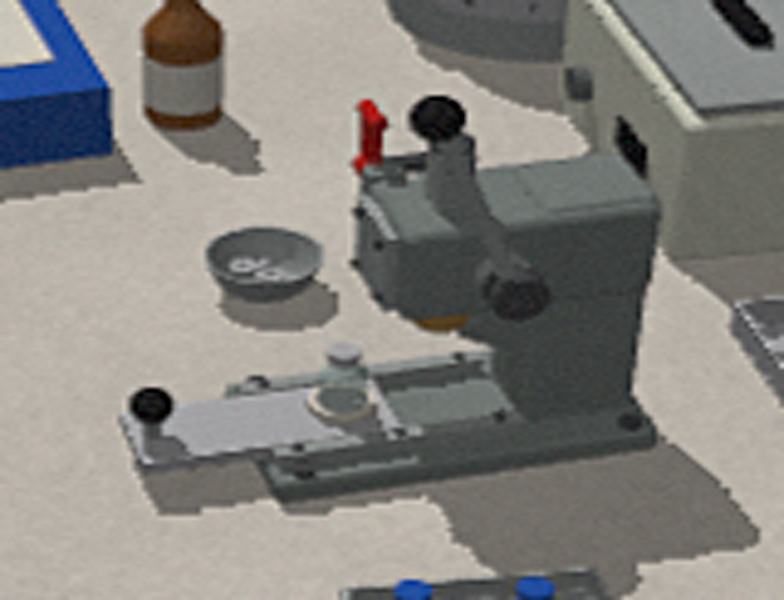

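```bash
cat >> h.py <<'E'
PX=np.array([0.652,0.027,0.068])
def st():
    s=readout.get_state(); r=R.from_euler('xyz',s['orientation']); return s,np.array(s['tool_pos']),r
def plan(target,yaw,n,rmin=None,grip=0,via=None):
    """print n rows from the measured pose to target (TCP world), tool down at yaw (unwrapped from current)"""
    s,p,r=st(); tgt=R.from_euler('xyz',[np.pi,0,yaw])
    y0=s['orientation'][2]; 
    out=[]
    pp=p;rr=r
    for i in range(1,n+1):
        f=i/n; q=p+(np.array(target)-p)*f
        if via is not None:
            q=(1-f)**2*p+2*f*(1-f)*np.array(via)+f*f*np.array(target)
        rq=R.from_euler('xyz',[np.pi,0,y0+(yaw-y0)*f])
        d=rr.inv().apply(q-pp)*100; w=(rr.inv()*rq).as_rotvec()
        out.append([grip]+[round(v,1) for v in d]+[round(v,2) for v in w]); pp=q;rr=rq
    for o in out: print(o)
E
python3 - <<'E'
from h import *
print(p2w([-.182-.034,0,0],PX), p2w([-.122-.0235,0,0],PX))
plan([.435,.012,.29],3.21,16,via=[.42,-.4,.3])
E
```

```text
[0.4364992  0.01232332 0.        ] [0.50683627 0.01711362 0.        ]
[0, np.float64(3.4), np.float64(-1.8), np.float64(-0.1), np.float64(0.0), np.float64(0.0), np.float64(-0.18)]
[0, np.float64(3.6), np.float64(-1.4), np.float64(-0.1), np.float64(-0.0), np.float64(0.0), np.float64(-0.18)]
[0, np.float64(3.8), np.float64(-1.0), np.float64(-0.1), np.float64(0.0), np.float64(0.0), np.float64(-0.18)]
[0, np.float64(3.9), np.float64(-0.5), np.float64(-0.0), np.float64(-0.0), np.float64(0.0), np.float64(-0.18)]
[0, np.float64(4.0), np.float64(0.0), np.float64(-0.0), np.float64(-0.0), np.float64(0.0), np.float64(-0.18)]
[0, np.float64(4.0), np.float64(0.5), np.float64(-0.0), np.float64(-0.0), np.float64(0.0), np.float64(-0.18)]
[0, np.float64(3.9), np.float64(1.0), np.float64(-0.0), np.float64(0.0), np.float64(0.0), np.float64(-0.18)]
[0, np.float64(3.8), np.float64(1.6), np.float64(0.0), np.float64(-0.0), np.float64(0.0), np.float64(-0.18)]
[0, np.float64(3.7), np.float64(2.1), np.float64(0.0), np.float64(-0.0), np.float64(0.0), np.float64(-0.18)]
[0, np.float64(3.4), np.float64(2.7), np.float64(0.0), np.float64(0.0), np.float64(0.0), np.float64(-0.18)]
[0, np.float64(3.1), np.float64(3.2), np.float64(0.0), np.float64(0.0), np.float64(0.0), np.float64(-0.18)]
[0, np.float64(2.7), np.float64(3.7), np.float64(0.1), np.float64(-0.0), np.float64(0.0), np.float64(-0.18)]
[0, np.float64(2.2), np.float64(4.1), np.float64(0.1), np.float64(-0.0), np.float64(0.0), np.float64(-0.18)]
[0, np.float64(1.7), np.float64(4.5), np.float64(0.1), np.float64(-0.0), np.float64(0.0), np.float64(-0.18)]
[0, np.float64(1.0), np.float64(4.8), np.float64(0.1), np.float64(0.0), np.float64(0.0), np.float64(-0.18)]
[0, np.float64(0.3), np.float64(5.1), np.float64(0.1), np.float64(0.0), np.float64(0.0), np.float64(-0.18)]
```

>>> {"name": "send_rows", "arguments": {"deltas": [0, 3.4, -1.8, -0.1, 0, 0, -0.18, 0, 3.6, -1.4, -0.1, 0, 0, -0.18, 0, 3.8, -1.0, -0.1, 0, 0, -0.18, 0, 3.9, -0.5, 0, 0, 0, -0.18, 0, 4.0, 0, 0, 0, 0, -0.18, 0, 4.0, 0.5, 0, 0, 0, -0.18, 0, 3.9, 1.0, 0, 0, 0, -0.18, 0, 3.8, 1.6, 0, 0, 0, -0.18]}}

```text
clock: 2.35
tool_pos: [0.3677, -0.3441, 0.2949]
orientation: [-3.141, 0.003, 1.796]
contact_force: [0.9, -0.5, -0.1]
grip_width: 0.167
```

Run:
```python
from h import *
print(st()[0]['qpos'])
plan([.436,.012,.25],3.21,8,via=[.45,-.16,.29])
```

```text
[ 1.09317378  0.02371936 -0.39909807  1.79149445  0.01196246  1.32649016
  0.91643929]
[0, np.float64(4.0), np.float64(2.9), np.float64(0.2), np.float64(-0.0), np.float64(0.0), np.float64(-0.18)]
[0, np.float64(3.6), np.float64(3.3), np.float64(0.3), np.float64(-0.0), np.float64(0.0), np.float64(-0.18)]
[0, np.float64(3.1), np.float64(3.6), np.float64(0.4), np.float64(0.0), np.float64(0.0), np.float64(-0.18)]
[0, np.float64(2.6), np.float64(3.8), np.float64(0.5), np.float64(0.0), np.float64(0.0), np.float64(-0.18)]
[0, np.float64(2.1), np.float64(4.0), np.float64(0.6), np.float64(0.0), np.float64(0.0), np.float64(-0.18)]
[0, np.float64(1.6), np.float64(4.1), np.float64(0.7), np.float64(-0.0), np.float64(0.0), np.float64(-0.18)]
[0, np.float64(1.1), np.float64(4.2), np.float64(0.8), np.float64(0.0), np.float64(0.0), np.float64(-0.18)]
[0, np.float64(0.7), np.float64(4.3), np.float64(0.9), np.float64(0.0), np.float64(0.0), np.float64(-0.18)]
```

>>> {"name": "send_rows", "arguments": {"deltas": [0, 4.0, 2.9, 0.2, 0, 0, -0.18, 0, 3.6, 3.3, 0.3, 0, 0, -0.18, 0, 3.1, 3.6, 0.4, 0, 0, -0.18, 0, 2.6, 3.8, 0.5, 0, 0, -0.18, 0, 2.1, 4.0, 0.6, 0, 0, -0.18, 0, 1.6, 4.1, 0.7, 0, 0, -0.18, 0, 1.1, 4.2, 0.8, 0, 0, -0.18, 0, 0.7, 4.3, 0.9, 0, 0, -0.18]}}

```text
clock: 3.35
tool_pos: [0.4278, 0.0261, 0.2507]
orientation: [-3.132, 0.007, -2.998]
contact_force: [-0.2, -0.2, 0.3]
grip_width: 0.006
```

Run:
```python
from h import *
s=st()[0];print(s['qpos'],s['tool_pos'],s['orientation'])
p,d=cams.camera("wrist"); cv2.imwrite("pics/w1.png",p)
p,d=cams.camera("side"); cv2.imwrite("pics/s1.png",p)
```

```text
[ 0.69996696 -0.14361462 -0.75530703  2.00239706 -0.09505929  1.23799397
  1.6948915 ] [0.4277939  0.02614038 0.25068656] [-3.13249294  0.00664774 -2.99772488]
```

View pics/s1.png

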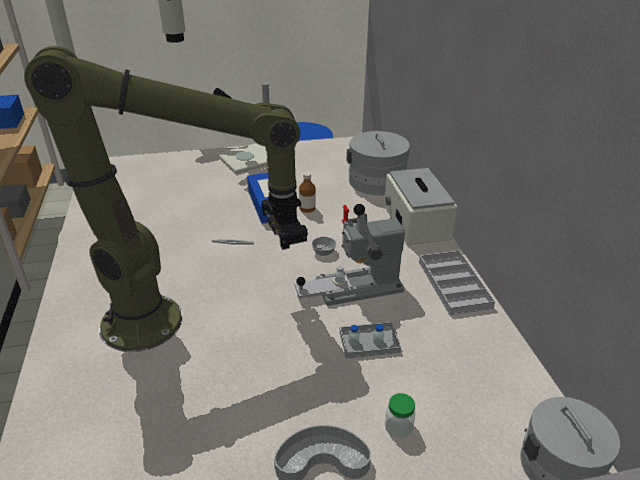

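View pics/w1.png

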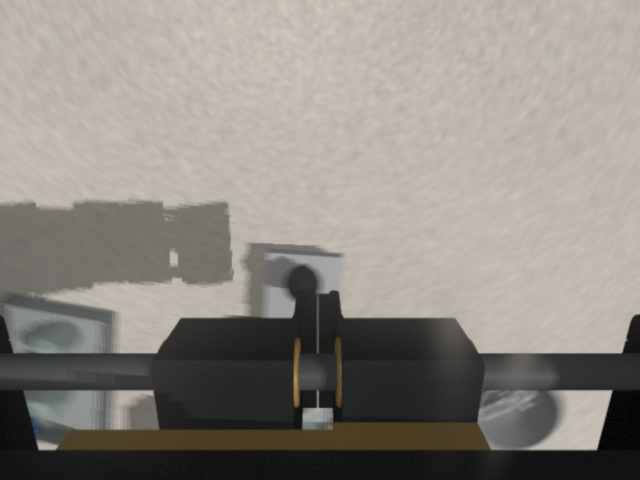

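Run:
```python
from h import *
plan([.436,.012,.12],-3.073,4)
```

```text
[0, np.float64(-0.1), np.float64(-0.4), np.float64(3.3), np.float64(-0.01), np.float64(0.0), np.float64(0.02)]
[0, np.float64(-0.2), np.float64(-0.5), np.float64(3.3), np.float64(-0.0), np.float64(-0.0), np.float64(0.02)]
[0, np.float64(-0.2), np.float64(-0.5), np.float64(3.3), np.float64(0.0), np.float64(-0.0), np.float64(0.02)]
[0, np.float64(-0.2), np.float64(-0.5), np.float64(3.3), np.float64(0.0), np.float64(-0.0), np.float64(0.02)]
```

```bash
cat >> h.py <<'E'
def wray(u,v,z,pos=None,ori=None):
    c=cams.camera_params("wrist");m=c['mtx'];s,p,r=st()
    if pos is not None: p=np.array(pos); r=R.from_euler('xyz',ori)
    d=np.array([(u-m[0,2])/m[0,0],-(v-m[1,2])/m[1,1],-1]); M=c['mount']
    o=p+r.apply(M[:3,3]); d=r.apply(M[:3,:3]@d); return o+d*(z-o[2])/d[2]
E
python3 - <<'E'
from h import *
print(wray(302.5,282,.062,[.4278,.0261,.2507],[-3.1325,.0066,-2.9977]), p2w([-.182,0,.062],PX))
s=st()[0];print(s['tool_pos'],s['orientation'],s['joint_velocities'])
E
```

```text
[0.46663808 0.01796342 0.062     ] [0.47042062 0.01463354 0.062     ]
[0.42676477 0.02961552 0.25014791] [-3.13370992  0.00489835 -2.99345259] [ 0.03991535  0.01089259  0.0760561  -0.01912079  0.05950481  0.00231555
 -0.05440909]
```

>>> {"name": "send_rows", "arguments": {"deltas": [0, -0.4, -0.5, 2.0, 0, 0, 0.03, 0, -0.4, -0.5, 2.0, 0, 0, 0.03, 0, 0, -0.4, 3.0, 0, 0, 0.01, 0, 0, -0.3, 3.0, 0, 0, 0.01, 0, 0, 0, 2.5, 0, 0, 0]}}

```text
clock: 4.08
tool_pos: [0.441, 0.0095, 0.1255]
orientation: [-3.128, 0.014, -3.082]
contact_force: [1.1, -0.1, -0.7]
grip_width: 0.006
```

Run:
```python
from h import *
p,d=cams.camera("side"); cv2.imwrite("pics/s2.png",cv2.resize(p[180:330,270:430],None,fx=4.9,fy=4,interpolation=cv2.INTER_CUBIC))
print(st()[0])
```

```text
{'clock': 4.125, 'qpos': array([ 0.6927157 ,  0.07818173, -0.79581407,  2.12634245,  0.08326673,
        0.95302349,  1.48048753]), 'joint_velocities': array([ 0.00450314, -0.04202218,  0.0013601 , -0.00695096, -0.06300195,
        0.10436931,  0.06735846]), 'effort': array([-6.50745369e-01, -2.80271530e+01, -2.47293748e+00, -3.05780053e+01,
        1.34059642e-01, -3.04501411e-01, -1.32946632e-02]), 'tool_pos': array([0.4389795 , 0.00944554, 0.1227201 ]), 'orientation': array([-3.12996484,  0.00958797, -3.08253541]), 'contact_force': array([-0.90711765, -0.28776564, -1.51489609]), 'ft_torque': array([ 0.09103428, -0.02058566,  0.02629716]), 'grip_width': 0.004346715654702791}
```

View pics/s2.png

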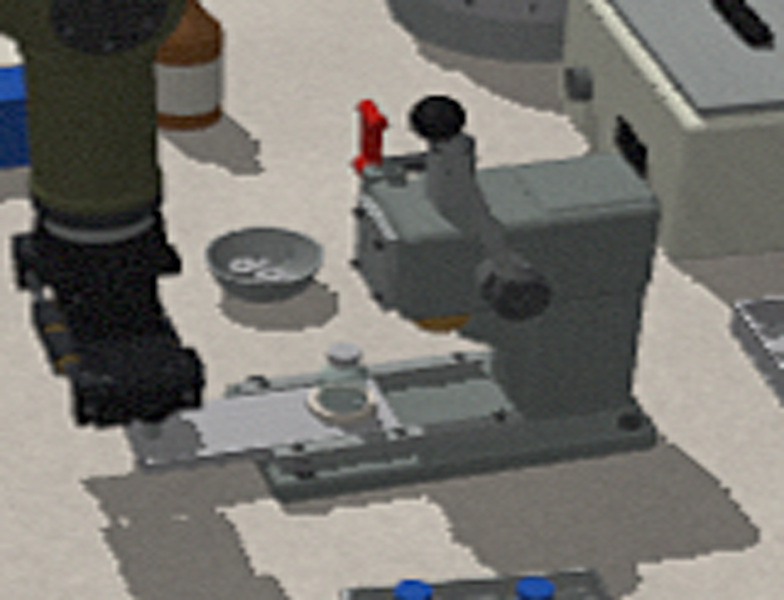

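>>> {"name": "send_rows", "arguments": {"deltas": [0, 0, 0.3, 0.5, 0, 0, 0, 0, -0.6, 0.2, 0, 0, 0, 0, 0, -0.6, 0, 0, 0, 0, 0, 0, -0.6, 0, 0, 0, 0, 0, 0, -0.6, 0, 0, 0, 0, 0, 0, -0.6, 0, 0, 0, 0, 0, 0, -0.6, 0, 0, 0, 0, 0]}}

```text
clock: 5.0
tool_pos: [0.4755, 0.0162, 0.1186]
orientation: [-3.129, 0.005, -3.085]
contact_force: [-3.0, 0.7, -1.4]
grip_width: 0.007
```

>>> {"name": "send_rows", "arguments": {"deltas": [0, -0.6, 0, 0, 0, 0, 0, 0, -0.6, 0, 0, 0, 0, 0, 0, -0.6, 0, 0, 0, 0, 0, 0, -0.6, 0, 0, 0, 0, 0, 0, -0.5, 0, 0, 0, 0, 0]}}

```text
clock: 5.62
tool_pos: [0.505, 0.0179, 0.1183]
orientation: [-3.129, 0.001, -3.085]
contact_force: [-13.3, 0.5, 6.4]
grip_width: 0.006
```

>>> {"name": "send_rows", "arguments": {"deltas": [0, -0.3, 0, 0, 0, 0, 0, 0, -0.3, 0, 0, 0, 0, 0]}}

```text
clock: 5.88
tool_pos: [0.5059, 0.0182, 0.1179]
orientation: [-3.127, -0.015, -3.085]
contact_force: [-13.7, 0.6, 10.3]
grip_width: 0.005
```

Run:
```python
from h import *
p,d=cams.camera("side"); cv2.imwrite("pics/s3.png",cv2.resize(p[180:330,270:430],None,fx=4.9,fy=4,interpolation=cv2.INTER_CUBIC))
```

```text
(no output)
```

View pics/s3.png

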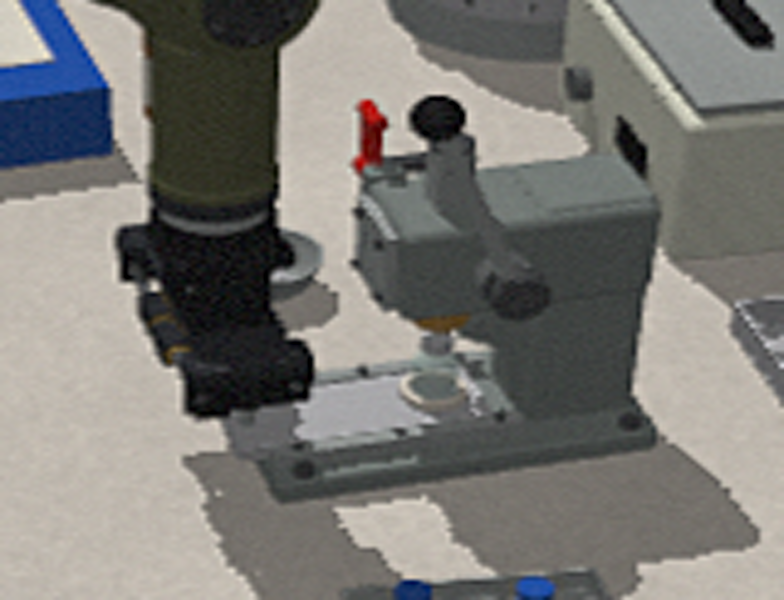

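Run:
```python
from h import *
t=p2w([.003,.073,.37],PX); print(t)
s,p,r=st(); print(r.inv().apply(t-p)*100, r.as_euler('xyz'))
```

```text
[0.65003289 0.10003513 0.37      ]
[-14.45640739   7.00658959 -25.53389853] [-3.12739283 -0.01534885 -3.08554761]
```

>>> {"name": "send_rows", "arguments": {"deltas": [0, 2.0, 0, 0, 0, 0, 0, 0, 0.5, 0, -3.5, 0, 0, 0, 0, 0, 0, -5.5, 0, 0, 0, 0, 0, 0.5, -5.5, 0, 0, 0, 0, 0, 1, -5.5, 0, 0, 0, 0, 0, 2, -5.5, 0, 0, 0, 0, -3, 2, -1, 0, 0, 0, 0, -3, 1.5, 0, 0, 0, 0]}}

```text
clock: 6.92
tool_pos: [0.5489, 0.0933, 0.4021]
orientation: [-3.119, 0.021, -3.092]
contact_force: [-0.2, -0.9, 0.4]
grip_width: 0.003
```

Run:
```python
from h import *
t=p2w([.003,.073,.37],PX); print(t)
s,p,r=st(); print(p,r.inv().apply(t-p)*100, s['orientation'],(r.inv()*R.from_euler('xyz',[np.pi,0,-3.0736])).as_rotvec())
```

```text
[0.65003289 0.10003513 0.37      ]
[0.54890048 0.09333676 0.40213156] [-10.0628966    0.24814335   3.42450611] [-3.11932127  0.02139133 -3.09240878] [-0.02247105  0.02118038 -0.0190455 ]
```

>>> {"name": "send_rows", "arguments": {"deltas": [0, -4, 0, 0, -0.01, 0.01, -0.01, 0, -4, 0.1, 0, -0.01, 0.01, -0.01, 0, -2, 0.1, 1, 0, 0, 0, 0, 0, 0, 1, 0, 0, 0]}}

```text
clock: 7.42
tool_pos: [0.659, 0.1022, 0.3884]
orientation: [3.14, 0.019, -3.075]
contact_force: [0.1, 0.4, 0.6]
grip_width: 0.007
```

Run:
```python
from h import *
t=p2w([.003,.073,.302],PX); print(t)
s,p,r=st(); print(p,r.inv().apply(t-p)*100, s['orientation'],(r.inv()*R.from_euler('xyz',[np.pi,0,-3.0736])).as_rotvec(),s['qpos'])
for n in ["side","scene"]:
    p,d=cams.camera(n); cv2.imwrite(f"pics/{n}4.png",cv2.resize(p[130:330,270:450],None,fx=4,fy=3,interpolation=cv2.INTER_CUBIC))
```

```text
[0.65003289 0.10003513 0.302     ]
[0.6590244  0.10224513 0.38838981] [ 1.07478874 -0.17328466  8.619983  ] [ 3.14017989  0.01888799 -3.07547099] [ 0.00139505  0.0188893  -0.00185759] [ 0.40508509  0.44531816 -0.87955888  1.23582685  0.34357973  1.58989412
  1.2265488 ]
```

View pics/side4.png

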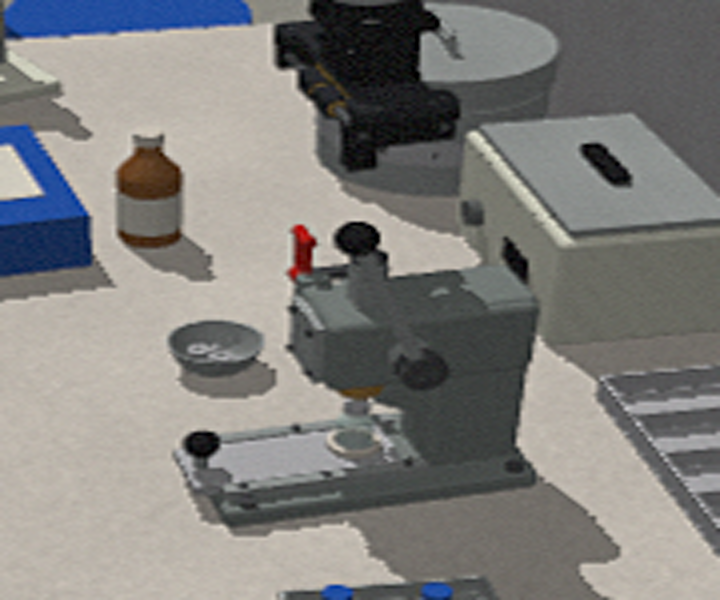

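View pics/scene4.png

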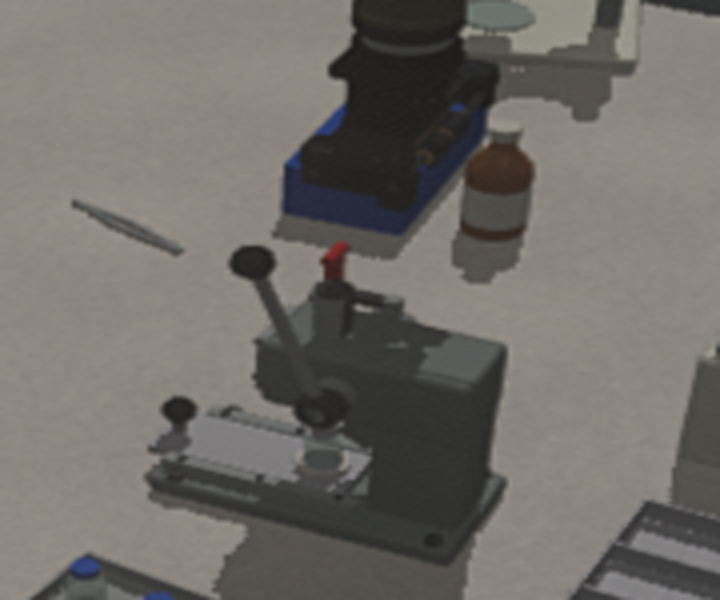

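>>> {"name": "send_rows", "arguments": {"deltas": [0, 0, -0.1, 3, 0, 0.01, 0, 0, 0.2, 0, 3, 0, 0.01, 0, 0, 0.2, 0, 2, 0, 0, 0, 0, 0, 0, 0.5, 0, 0, 0]}}

```text
clock: 8.02
tool_pos: [0.6522, 0.1001, 0.3064]
orientation: [-3.138, 0.005, -3.076]
contact_force: [-0.9, -0.4, -0.0]
grip_width: 0.01
```

Run:
```python
from h import *
t=p2w([.003,.073,.302],PX)
s,p,r=st(); print(p,r.inv().apply(t-p)*100, s['orientation'])
for n in ["side"]:
    p,d=cams.camera(n); cv2.imwrite(f"pics/{n}5.png",cv2.resize(p[130:330,270:450],None,fx=4,fy=3,interpolation=cv2.INTER_CUBIC))
```

```text
[0.65216415 0.10012497 0.30636152] [0.21539226 0.00665465 0.43507876] [-3.13772684  0.00490076 -3.07615235]
```

View pics/side5.png

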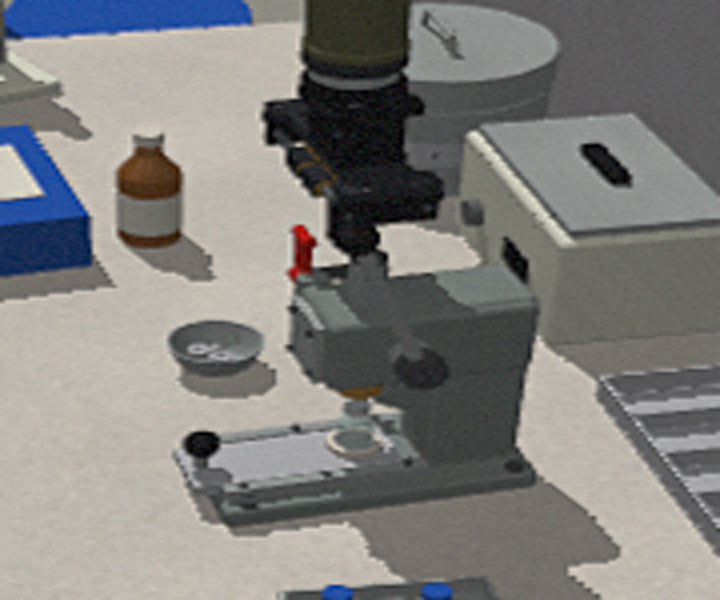

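>>> {"name": "send_rows", "arguments": {"deltas": [0, 1, 0, 0, 0, 0, 0, 0, 1, 0, 0, 0, 0, 0, 0, 1, 0, 0, 0, 0, 0, 0, 1, 0, 0, 0, 0, 0, 0, 1, 0, 0, 0, 0, 0, 0, 1, 0, 0, 0, 0, 0, 0, 1, 0, 0, 0, 0, 0]}}

```text
clock: 8.95
tool_pos: [0.5783, 0.0961, 0.31]
orientation: [-3.137, 0.011, -3.076]
contact_force: [-0.1, -0.3, 0.2]
grip_width: 0.004
```

Run:
```python
from h import *
s,p,r=st(); print(p, s['orientation'])
for n in ["side","scene"]:
    p,d=cams.camera(n); cv2.imwrite(f"pics/{n}6.png",cv2.resize(p[130:330,270:450],None,fx=4,fy=3,interpolation=cv2.INTER_CUBIC))
```

```text
[0.57834062 0.09613433 0.30995013] [-3.13706537  0.01120547 -3.07602801]
```

View pics/side6.png

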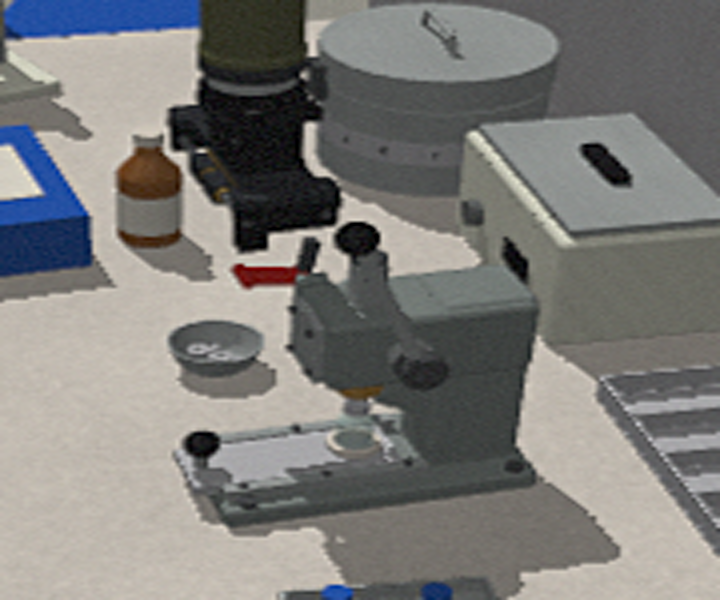

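Run:
```python
from h import *
t=p2w([-.0344,-.066,.45],PX); print(t)
s,p,r=st(); print(p,r.inv().apply(t-p)*100)
```

```text
[ 0.62216404 -0.04118486  0.45      ]
[0.57807113 0.0962405  0.31013249] [ -3.65195152 -14.07731049 -13.8715878 ]
```

>>> {"name": "send_rows", "arguments": {"deltas": [0, 0, 0, -4, 0, 0, 0, 50, 0, 0, -4, 0, 0, 0, 100, -0.5, -2, -3.5, 0, 0, 0, 100, -0.7, -3, -1.5, 0, 0, 0, 100, -0.7, -3, 0, 0, 0, 0, 100, -0.7, -3, 0, 0, 0, 0, 100, -0.5, -2, 0, 0, 0, 0, 100, 0, 0, 0, 0, 0, 0]}}

```text
clock: 10.05
tool_pos: [0.6182, -0.0343, 0.4452]
orientation: [-3.137, 0.013, -3.075]
contact_force: [0.2, 1.1, -0.3]
grip_width: 0.717
```

Run:
```python
from h import *
t=p2w([-.0344,-.066,.45],PX)
s,p,r=st(); print(p,r.inv().apply(t-p)*100,s['orientation'],s['qpos'],s['joint_velocities'].round(2),s['grip_width'])
p,d=cams.camera("wrist"); cv2.imwrite("pics/w7.png",p)
for n in ["side"]:
    p,d=cams.camera(n); cv2.imwrite(f"pics/{n}7.png",cv2.resize(p[100:330,270:450],None,fx=4,fy=2.6,interpolation=cv2.INTER_CUBIC))
```

```text
[ 0.61815785 -0.03433291  0.44515104] [-0.36028278 -0.7124507  -0.47720426] [-3.13744012  0.01326721 -3.07464059] [ 0.66027363  0.32491112 -0.87288202  1.24911377  0.25387642  1.66316528
  1.47885151] [-0.01 -0.01 -0.03  0.01 -0.02  0.   -0.  ] 0.7174260127170332
```

View pics/side7.png

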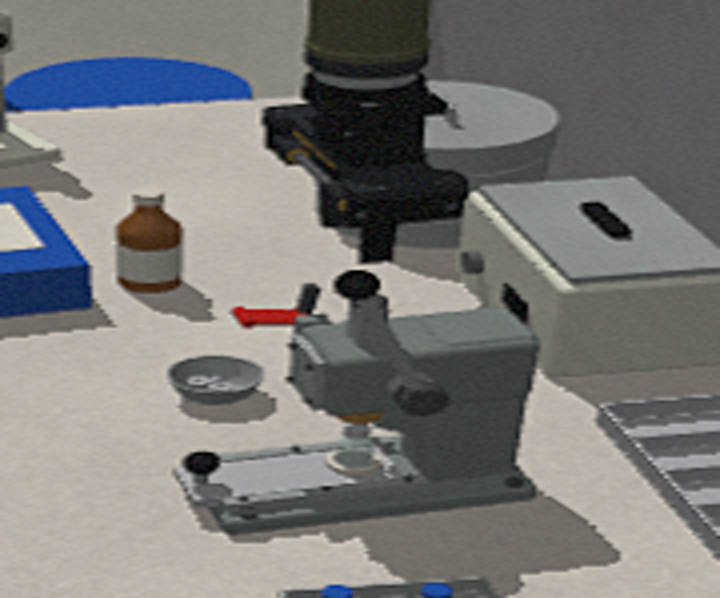

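View pics/w7.png

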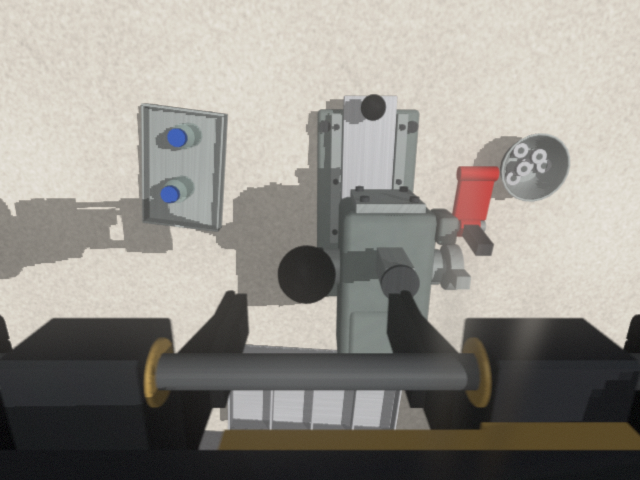

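Run:
```python
from h import *
print(wray(306.5,274,.330),p2w(ballang(0),PX), wray(373,107,.062), p2w([-.122,0,.062],PX))
b=wray(306.5,274,.330); s,p,r=st(); b[2]=.381;print(r.inv().apply(b-p)*100)
```

```text
[ 0.61977271 -0.0384556   0.33      ] [ 0.6221308  -0.04118713  0.33004928] [0.5278728  0.02165069 0.062     ] [0.53028196 0.01871039 0.062     ]
[-0.07714305 -0.68678724  6.46446464]
```

>>> {"name": "send_rows", "arguments": {"deltas": [100, -0.1, -0.6, 1, 0, 0.01, 0, 100, -0.1, -0.1, 2.5, 0, 0, 0, 100, 0, 0, 2, 0, 0, 0, 100, 0, 0, 0.5, 0, 0, 0]}}

```text
clock: 10.65
tool_pos: [0.6196, -0.0338, 0.3832]
orientation: [-3.139, 0.003, -3.063]
contact_force: [-0.6, 0.4, 2.0]
grip_width: 0.997
```

Run:
```python
from h import *
t=np.array([.621,-.0398,.381])
for i in range(2):
    s,p,r=st(); print(p,r.inv().apply(t-p)*100,s['orientation'])
    p,d=cams.camera("wrist"); cv2.imwrite("pics/w8.png",p)
```

```text
[ 0.61962574 -0.0337565   0.38315638] [-0.08893139 -0.61261684  0.21775455] [-3.13851880e+00  2.60195493e-03 -3.06290113e+00]
[ 0.61965128 -0.03364758  0.38321145] [-0.08542393 -0.62328984  0.22322714] [-3.13862360e+00  2.68632701e-03 -3.06278636e+00]
```

View pics/w8.png

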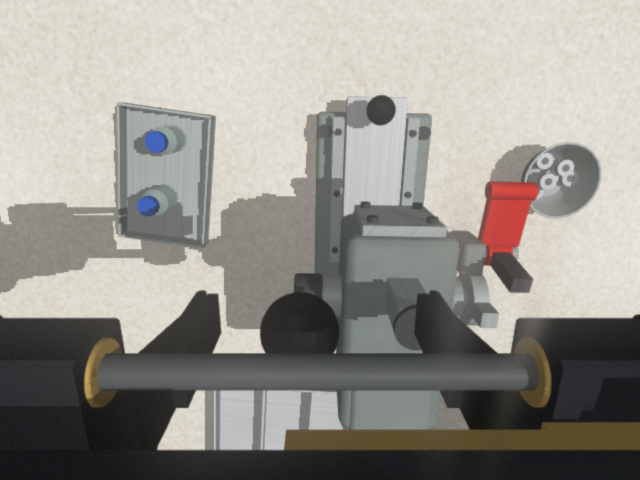

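>>> {"name": "send_rows", "arguments": {"deltas": [100, -0.1, -0.7, 0.3, 0, 0, 0, 60, 0, -0.1, 0, 0, 0, 0, 20, 0, 0, 0, 0, 0, 0, 20, 0, 0, 0, 0, 0, 0, 20, 0, 0, 0, 0, 0, 0]}}

```text
clock: 11.38
tool_pos: [0.6225, -0.042, 0.3837]
orientation: [-3.138, 0.008, -3.063]
contact_force: [0.0, 0.3, 0.2]
grip_width: 0.624
```

Run:
```python
from h import *
t=np.array([.621,-.0398,.381])
s,p,r=st(); print(p,r.inv().apply(t-p)*100,s['orientation'],s['grip_width'],s['contact_force'])
p,d=cams.camera("wrist"); cv2.imwrite("pics/w9.png",p)
```

```text
[ 0.62251887 -0.0419711   0.38367036] [0.13647293 0.22932496 0.26514044] [-3.13791938  0.00778624 -3.06311245] 0.6242505810409864 [0.016104   0.25878324 0.24939878]
```

View pics/w9.png

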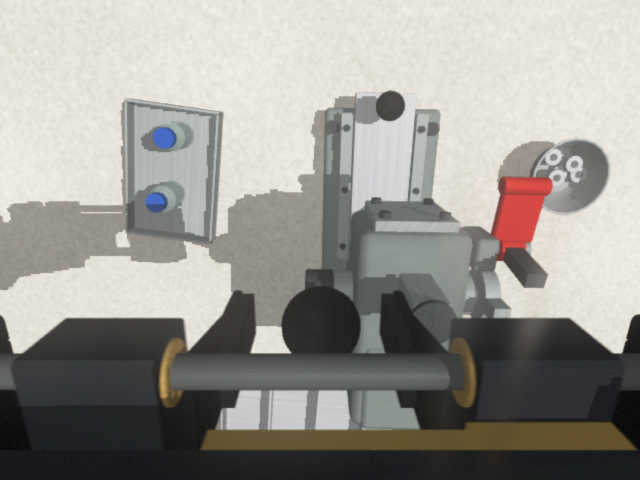

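>>> {"name": "send_rows", "arguments": {"deltas": [10, 0.1, 0, 0.3, 0, 0, 0, 10, 0, 0, 0, 0, 0, 0, 10, 0, 0, 0, 0, 0, 0, 10, 0, 0, 0, 0, 0, 0, 10, 0, 0, 0, 0, 0, 0]}}

```text
clock: 12.05
tool_pos: [0.6212, -0.0409, 0.3802]
orientation: [-3.139, 0.007, -3.062]
contact_force: [0.8, -0.0, -0.1]
grip_width: 0.344
```

>>> {"name": "send_rows", "arguments": {"deltas": [10, 0, 0, 0, 0, 0, 0, 10, 0, 0, 0, 0, 0, 0]}}

```text
clock: 12.3
tool_pos: [0.6213, -0.0409, 0.3802]
orientation: [-3.139, 0.007, -3.062]
contact_force: [-0.1, 0.1, 0.0]
grip_width: 0.344
```

Run:
```python
from h import *
s,p,r=st()
# measured ball center in press; compute arc from ball pos = TCP+.051 tool z
b0=p2w(ballang(0),PX)
print(p,s['grip_width'],r.apply([0,0,.051])+p,b0)
prev=ballang(0)
for a in np.arange(.05,1.11,.05):
    q=ballang(a); d=(q-prev)*100; print(round(a,2),d.round(2)[[0,2]]); prev=q
```

```text
[ 0.62128188 -0.0408859   0.38021848] 0.34418699450316914 [ 0.62166407 -0.04096384  0.32921997] [ 0.6221308  -0.04118713  0.33004928]
0.05 [-0.77 -0.3 ]
0.1 [-0.75 -0.34]
0.15 [-0.73 -0.38]
0.2 [-0.71 -0.41]
0.25 [-0.69 -0.45]
0.3 [-0.67 -0.48]
0.35 [-0.64 -0.51]
0.4 [-0.62 -0.55]
0.45 [-0.59 -0.58]
0.5 [-0.56 -0.61]
0.55 [-0.53 -0.63]
0.6 [-0.5  -0.66]
0.65 [-0.46 -0.68]
0.7 [-0.43 -0.7 ]
0.75 [-0.39 -0.73]
0.8 [-0.36 -0.74]
0.85 [-0.32 -0.76]
0.9 [-0.28 -0.78]
0.95 [-0.24 -0.79]
1.0 [-0.2 -0.8]
1.05 [-0.16 -0.81]
1.1 [-0.12 -0.82]
```

>>> {"name": "send_rows", "arguments": {"deltas": [10, 0.8, 0, 0.3, 0, 0, 0, 10, 0.8, 0, 0.3, 0, 0, 0, 10, 0.7, 0, 0.4, 0, 0, 0, 10, 0.7, 0, 0.4, 0, 0, 0]}}

```text
clock: 12.8
tool_pos: [0.5933, -0.0426, 0.3672]
orientation: [-3.14, 0.02, -3.061]
contact_force: [4.5, 1.5, 0.8]
grip_width: 0.348
```

```bash
cat >> h.py <<'E'
def lev():
    s,p,r=st(); b=p+r.apply([0,0,.051]); c,sn=np.cos(PX[2]),np.sin(PX[2]); d=b-np.array([PX[0],PX[1],0]); q=np.array([c*d[0]+sn*d[1],-sn*d[0]+c*d[1],d[2]])
    v=q-np.array([.022,-.066,.175]); print('press ball',q.round(4),'rad',np.hypot(v[0],v[2]),'angle',np.radians(70)-np.arctan2(v[2],-v[0]),'F',s['contact_force'].round(1),'grip',s['grip_width'],'ori',s['orientation'].round(3),s['clock'])
    a=np.radians(70)-np.arctan2(v[2],-v[0])
    for k in (.1,.2,.3,.4): print(k, ((ballang(a+k)-q)*100).round(2))
E
python3 - <<'E'
from h import *
lev()
E
```

```text
press ball [-0.0623 -0.0656  0.3162] rad 0.1645107571574658 angle 0.18926417766869985 F [4.5 1.5 0.8] grip 0.3476502508829093 ori [-3.14   0.02  -3.061] 12.8
0.1 [-1.4  -0.04 -0.87]
0.2 [-2.67 -0.04 -1.92]
0.3 [-3.83 -0.04 -3.09]
0.4 [-4.87 -0.04 -4.37]
```

Tracking the arc well; continue.

>>> {"name": "send_rows", "arguments": {"deltas": [10, 0.7, 0, 0.5, 0, -0.01, 0, 10, 0.7, 0, 0.5, 0, -0.01, 0, 10, 0.6, 0, 0.5, 0, 0, 0, 10, 0.6, 0, 0.6, 0, 0, 0, 10, 0.6, 0, 0.6, 0, 0, 0, 10, 0.6, 0, 0.6, 0, 0, 0]}}

```text
clock: 13.55
tool_pos: [0.5539, -0.045, 0.3358]
orientation: [-3.137, 0.044, -3.062]
contact_force: [2.8, 0.6, 4.3]
grip_width: 0.343
```

Run:
```python
from h import *
lev()
```

```text
press ball [-0.1005 -0.0653  0.2848] rad 0.16451989112670437 angle 0.4906399017630729 F [2.8 0.6 4.3] grip 0.34320717311934046 ori [-3.137  0.044 -3.062] 13.55
0.1 [-1.07 -0.07 -1.25]
0.2 [-1.98 -0.07 -2.63]
0.3 [-2.74 -0.07 -4.09]
0.4 [-3.36 -0.07 -5.62]
```

>>> {"name": "send_rows", "arguments": {"deltas": [10, 0.5, 0, 0.6, 0, 0.01, 0, 10, 0.5, 0, 0.7, 0, 0.01, 0, 10, 0.5, 0, 0.7, 0, 0.01, 0, 10, 0.4, 0, 0.7, 0, 0.01, 0, 10, 0.4, 0, 0.8, 0, 0, 0, 10, 0.4, 0, 0.8, 0, 0, 0]}}

```text
clock: 14.3
tool_pos: [0.5268, -0.0467, 0.2911]
orientation: [-3.138, 0.003, -3.062]
contact_force: [4.3, 0.9, 6.2]
grip_width: 0.338
```

Run:
```python
from h import *
lev()
```

```text
press ball [-0.1297 -0.0652  0.2401] rad 0.16512535112007687 angle 0.8162747028530559 F [4.3 0.9 6.2] grip 0.3383257033519112 ori [-3.138e+00  3.000e-03 -3.062e+00] 14.3
0.1 [-0.56 -0.08 -1.55]
0.2 [-0.98 -0.08 -3.15]
0.3 [-1.23 -0.08 -4.78]
0.4 [-1.33 -0.08 -6.42]
```

>>> {"name": "send_rows", "arguments": {"deltas": [10, 0.3, 0, 0.8, 0, 0, 0, 10, 0.3, 0, 0.8, 0, 0, 0, 10, 0.3, 0, 0.9, 0, 0, 0, 10, 0.2, 0, 0.9, 0, 0, 0, 10, 0.1, 0, 0.9, 0, 0, 0]}}

```text
clock: 14.92
tool_pos: [0.5143, -0.0475, 0.2485]
orientation: [-3.138, 0.002, -3.062]
contact_force: [-3.7, 1.2, 32.3]
grip_width: 0.345
```

Run:
```python
from h import *
lev()
```

```text
press ball [-0.1424 -0.0651  0.1975] rad 0.16590289851221943 angle 1.085423831635804 F [-3.7  1.2 32.3] grip 0.34457090592641937 ori [-3.138e+00  2.000e-03 -3.062e+00] 14.925
0.1 [-0.05 -0.09 -1.66]
0.2 [-0.03 -0.09 -3.3 ]
0.3 [ 0.16 -0.09 -4.94]
0.4 [ 0.51 -0.09 -6.56]
```

>>> {"name": "send_rows", "arguments": {"deltas": [10, 0, 0, 0.5, 0, 0, 0, 10, 0, 0, 0.5, 0, 0, 0]}}

```text
clock: 15.18
tool_pos: [0.5151, -0.0473, 0.2454]
orientation: [-3.134, 0.001, -3.062]
contact_force: [-7.4, 1.5, 31.2]
grip_width: 0.337
```

Run:
```python
from h import *
lev()
for n in ["side","scene"]:
    p,d=cams.camera(n); cv2.imwrite(f"pics/{n}10.png",cv2.resize(p[130:330,270:450],None,fx=4,fy=3,interpolation=cv2.INTER_CUBIC))
lev(); print(st()[0]['joint_velocities'].round(3))
```

```text
press ball [-0.1416 -0.0652  0.1944] rad 0.16475208656525855 angle 1.1034135505115015 F [-7.4  1.5 31.2] grip 0.3373526386885263 ori [-3.134e+00  1.000e-03 -3.062e+00] 15.175
0.1 [-0.14 -0.08 -1.64]
0.2 [-0.08 -0.08 -3.29]
0.3 [ 0.13 -0.08 -4.93]
0.4 [ 0.51 -0.08 -6.53]
press ball [-0.1415 -0.0652  0.1942] rad 0.16460144388470335 angle 1.104807494823388 F [-5.3  1.7 27.3] grip 0.3347893715699865 ori [-3.134e+00  2.000e-03 -3.061e+00] 15.275
0.1 [-0.15 -0.08 -1.64]
0.2 [-0.1  -0.08 -3.29]
0.3 [ 0.12 -0.08 -4.92]
0.4 [ 0.5  -0.08 -6.53]
[ 0.002 -0.001 -0.     0.001 -0.003 -0.003  0.003]
```

View pics/side10.png

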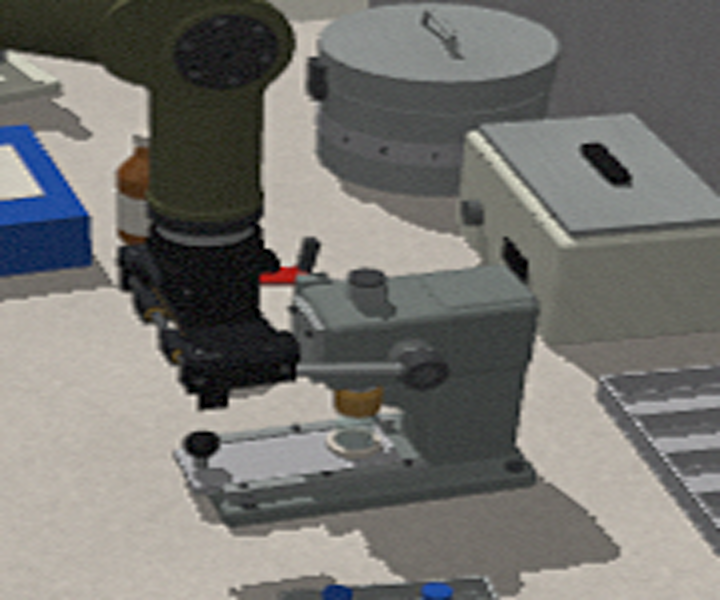

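View pics/scene10.png

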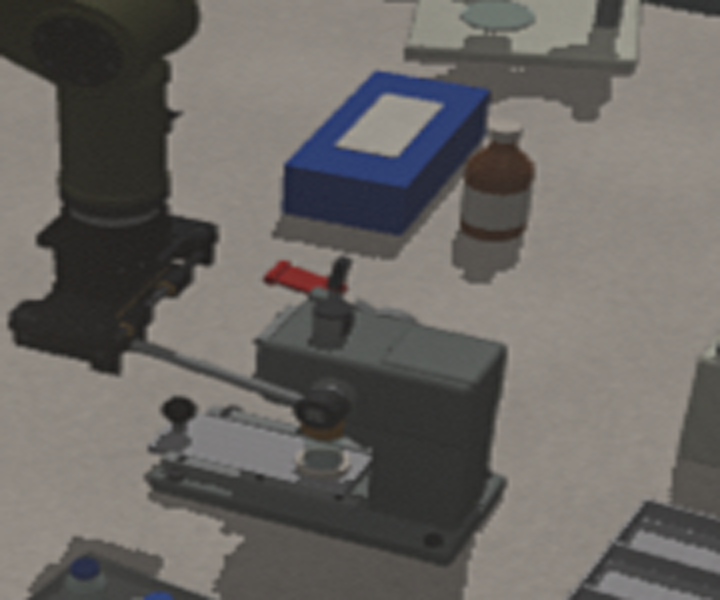

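>>> {"name": "send_rows", "arguments": {"deltas": [5, 0, 0, 0.2, 0, 0, 0, 5, 0, 0, 0.2, 0, 0, 0]}}

```text
clock: 15.52
tool_pos: [0.5152, -0.0471, 0.2457]
orientation: [-3.131, 0.001, -3.061]
contact_force: [-1.2, 0.7, 17.0]
grip_width: 0.338
```

Run:
```python
from h import *
lev()
for i in range(8): cams.camera("wrist")
p,d=cams.camera("wrist"); cv2.imwrite("pics/w11.png",p)
lev()
```

```text
press ball [-0.1415 -0.0652  0.1947] rad 0.1646302152665779 angle 1.1019267911597088 F [-1.2  0.7 17. ] grip 0.3375198181685626 ori [-3.131e+00  1.000e-03 -3.061e+00] 15.525
0.1 [-0.15 -0.08 -1.64]
0.2 [-0.1  -0.08 -3.29]
0.3 [ 0.11 -0.08 -4.92]
0.4 [ 0.49 -0.08 -6.53]
press ball [-0.1414 -0.0652  0.1946] rad 0.164608518227464 angle 1.1021642400063 F [-2.1  1.3 18.2] grip 0.3349589830095288 ori [-3.131  0.    -3.061] 15.975
0.1 [-0.15 -0.08 -1.64]
0.2 [-0.1  -0.08 -3.29]
0.3 [ 0.11 -0.08 -4.92]
0.4 [ 0.49 -0.08 -6.53]
```

View pics/w11.png

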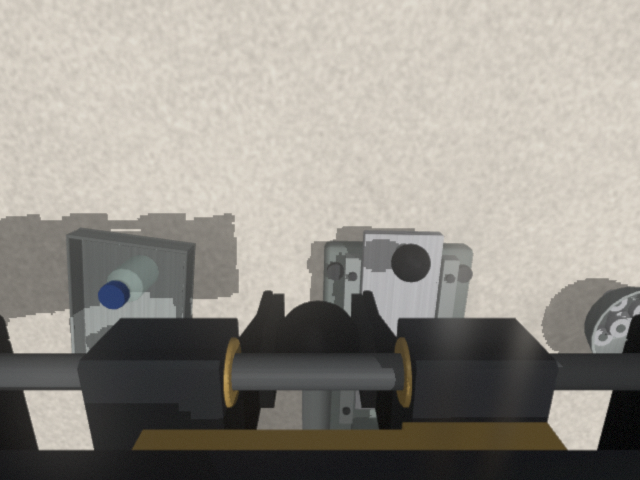

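Run:
```python
from h import *
for a in (.9,.97,1.05):
    for L in (.05,.1):
        t=np.radians(70)-a; q=p2w([.022-L*np.cos(t),-.066,.175+L*np.sin(t)],PX)
        print(a,L,[((proj(q,n)-[270,130])*[4,3]).round(0) for n in("side","scene")])
lev()
```

```text
0.9 0.05 [array([360., 363.]), array([262., 380.])]
0.9 0.1 [array([297., 357.]), array([201., 353.])]
0.97 0.05 [array([359., 366.]), array([260., 382.])]
0.97 0.1 [array([294., 363.]), array([199., 358.])]
1.05 0.05 [array([357., 369.]), array([259., 385.])]
1.05 0.1 [array([291., 370.]), array([197., 364.])]
press ball [-0.1414 -0.0652  0.1946] rad 0.164608518227464 angle 1.1021642400063 F [-2.1  1.3 18.2] grip 0.3349589830095288 ori [-3.131  0.    -3.061] 15.975
0.1 [-0.15 -0.08 -1.64]
0.2 [-0.1  -0.08 -3.29]
0.3 [ 0.11 -0.08 -4.92]
0.4 [ 0.49 -0.08 -6.53]
```

Run:
```python
from station import arm
print(arm.hand_in())
```

```text
the job is handed in; nothing more can be done
None
```

I pushed the slide home, flipped the red catch over to the front, then gripped the lever ball and brought the lever down its arc to the stop. The job was handed in at about 16 s with the gripper still holding the lever down.

**Last checks**
- **Lever:** the rod in the side image matches the 1.05 rad stop. A downward push of about 32 N on the lever met a hard stop.
- **Hold:** at hand-in the gripper was steady, pressing with about 18 N and with the ball between the fingers. It had not moved over the last 0.45 s.
- **Slide:** it met its stop at about 14 N, and the images show it fully home.
- **Catch:** the images show it lying flat towards the front.
- **Vial:** it stood upright under the head just before the lever came down. At the end its cap was hidden inside the collet, so I could not see it or measure the plunger force on the cap directly.
- **Other items:** nothing else looked shifted in the images I viewed, but I did not measure it.

**Disagreements**
- The gripper's position implied a lever angle of about 1.10 rad, just past the stop. I put this down to the fingers having slid about 7 mm down over the ball under the push.
- The wrist camera and the two-camera fit differed by about 2.5 mm on the ball and knob positions.

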